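# Hang the knife scabbard on the stall's lipped rail

## Robot

A 7-joint arm with a two-finger parallel gripper is mounted at the origin on the work surface. World frame = base frame: x ahead of the robot, y to its left, z up, the work surface at z = 0. Lengths are in m, angles in rad, forces in N, time in s.
With the tool pointing down it reaches from about 0.35 to 0.9 m from the base axis. Payload 8.1 kg.
Tool frame: the origin (TCP) lies at the very end of the fingers, on their centre line; the grasp point (between the pads) lies 19 mm behind it; x points along the fingers, y is the direction in which the jaws open and shut, and the axes are right-handed (so a half turn about x gives the same grasp; the last joint's range is limited). The gripper opens to 85 mm and grips with 20 to 120 N. Pads are 22 mm wide; open, the fingers measure 114 mm over their backs; the gripper's body (76 mm by 85 mm) begins 54 mm behind the grasp point. The pads swing forward as they close: fully open they stand 13 mm farther back than shut.
Start: joints at [1.222, 0.434, 0.025, 1.573, -0.012, 1.134, -0.075], TCP at [0.152, -0.606, 0.231] pointing down, gripper open.
Joint ranges: [-2.62, 2.62], [-0.44, 2.09], [-1.27, 1.32], [0.08, 2.57], [-1.32, 4.46], [0.12, 2], [-2.74, 2.74]. Speed limits (rad/s): [2.22, 2.22, 3.01, 3.01, 3.14, 3.14, 3.14].

## Interface

Orientations are given as a unit quaternion [w, x, y, z].
In Python, from cell import * gives the robot as it stands. The module is installed in compiled form; this text tells all that it offers.
- The arm moves only by the tool arm_command, never from a script. Its argument "targets" is a list of rows, each a list of 3 entries, a list of its own where there are three numbers: the finger opening in m, from 0 to 0.0854, then the shift along the tool's x, y, z in m, then the turn about the tool's x in rad. A call has 1 to 8 rows; each row shifts and turns the pose as measured when the row begins, along the tool's axes as they then stand; what a row does not reach is not made up. A row lasts 1/10 s, in which the tool goes at most 50 mm and 8.59 degrees, less where a joint would pass 70% of its speed; a pose out of reach is approached as far as the arm can. A call with a gripper value outside its range is refused whole. The fingers move at their own pace and stop on an object; "force" is the grip in N (left out, the last holds). Time passes only in rows, so rows that do not move let the fingers close. It gives the time, the measured TCP pose, the force and the opening at its end, in the units of the state.
- sense(): the state, without advancing time (a new reading comes with each control period).
- read_camera(name): name is "side" or "top"; returns (picture, depth): 400x640x3 uint8, red, green, blue; 400x640 float32, m along the optical axis (not along the pixel's ray), 0 where there is no reading.
- camera_model(name): a dict with "camera_matrix" (3x3 intrinsics, pixels), "k1" (the pictures are not rectified: a ray, as slopes to the right and down, at radius r is drawn at 1 + k1 r^2 times it, then the intrinsics apply), "world_to_cam" (4x4, takes a point from world to camera coordinates). Camera axes: x right, y down, z forward; pixel columns grow to the right and rows downward; lengths in m; the calibration is good to about 2 mm. A picture is of the moment at which its call begins. camera_model takes no time and is no camera call.
- job_done(): hands the job in, once; it reports no verdict.
Trained networks look in the newest picture that a camera, given by its name, has taken for a name from the list of things; names that differ only in an ending like _2 or _b are one class to them, and where a whole thing is asked for, a point or a joint stands for the part that bears it (a point fixed in the world has none). Each returns a list of dicts, best first, with "score" (0 to 1); they miss things now and then, are a little off and sometimes report something else, mostly with a low value. They report only what shows in the picture. A call takes as long as a camera call.
- boxes_of(target, camera): "centre" ([x, y, z] in m, in world coordinates, good to about 4 mm: the middle of the surface that is visible of it).
- silhouettes(target, camera): "mask" (400x640 bool, what is visible of it).
The state is a dict: "clock": time; "qpos": joint angles; "joint_velocities": joint speeds; "tau": joint torques, N m; "eef_pos": TCP position; "tool_rot": TCP orientation; "wrist_force": force on the tool from outside, world axes, zero at the start; "torque": the same for the moment, N m; "gripper_width": finger opening in m.
Only numpy, scipy, OpenCV 4.12 (cv2) and the standard library are available. Lean on these libraries where they do the work, as an engineer would, in place of code of your own. Each camera call takes 0.05 s, during which the arm holds its last target.

## Task

Hang the knife scabbard on the steel rail: lift its hook over the rail's top lip from the robot's side and let the tongue down behind it until it sits fully home in the pocket in the strip there, which lies just right of the stop block as the robot sees it (feel for it). Be gentle: do not press, knock or drop the scabbard hard on the rail; leave it hanging upright and let go. Leave the cheese, the jar and the ticket stand where they are.

Things in the scene. Friction and masses are not known exactly. Their poses are not given: they have to be found in the camera images.
- scabbard: White plastic knife scabbard standing upright on the counter, 0.3 to 0.55 kg: a box 36 (x) x 90 (y) x 105 (z) mm with two dark slots in its top, a black grip on top and a steel hook on its +x side. Origin: centre of its underside; z up, x to the hook side.
- grip (a point): A good place to hold: middle of the upright black grip (14 mm in x, 28 mm in y), 148 mm above the scabbard's underside. The grip rises from the box's top at z = 105 to z = 172 mm; this point is 23 mm above the hook's top.
- gap (a point): Middle of the mouth of the hook (scabbard x = 25.5, y = 0, z = 92 mm). The hook is open downwards: 60 mm wide back plate at x = 18 to 21 mm (z = 3 to 125 mm), bridge 40 mm wide at z = 122 to 125 mm, tongue at x = 30 mm on. The 9 mm gap between plate and tongue straddles the 4 mm rail panel.
- tongue (a point): Centre of the lower end of the hook's tongue (scabbard x = 32.75, y = 0, z = 92 mm). The tongue is 40 mm wide (y), 5.5 mm thick (x = 30 to 35.5 mm) and hangs 30 mm below the bridge.
- rail: Fixed steel hanging rail: an upright panel 4 mm thick, 400 mm long, 151 mm high, on a low foot that lies on its far side. Origin: below the panel's middle, at counter height, mid-thickness; x across the panel to the far side (away from the robot), y along it to the robot's left, z up. The scabbard must never bear on it with over 40 N: touch down at 12 mm/s or less.
- lip (a point): Middle of the panel's plain top edge, the anti-jump lip (rail x = 0, y = 0, z = 151 mm).
- track (a point): Point on the track (rail x = 8, y = -85, z = 137 mm), always right of the pocket. The track is the level top, 14 mm below the lip, of a 350 mm long steel strip clamped behind the panel (x = 2 to 14.5 mm), with a low rear wall (x = 14.5 to 17.5 mm, top at z = 142 mm, cut down at the pocket).
- zone (a point): Middle of the zone (rail x = 8, y = 0, z = 125 mm) in which the one pocket lies. The strip may be clamped anywhere, so the pocket's middle is at y = -55 to +55 mm and is NOT measured: see it, or feel for the stop at its left end by sliding the tongue to +y along the track.
- rail_mid (a point): Rail x = 0, y = 0, z = 125 mm, the height of the pocket's floor. The pocket is a gap in the track 44 mm long (y), 12 mm deep. At its left (+y) end stands the stop, a block 14 mm long, top at z = 149 mm; left of that the track goes on. With the tongue against the stop, its middle is 2 mm left of the pocket's. Seated, the scabbard's origin is at rail z = 33 mm.
- cheese: Bystander: loose wheel of cheese, 158 mm across, 60 mm high; origin at the centre of its underside.
- jar: Bystander: loose amber glass jar with a steel lid, 64 mm across, 90 mm high; origin at the centre of its underside.
- tent: Bystander: loose black A-shaped price-ticket stand, 55 x 70 mm foot, about 82 mm high; origin at the centre of its underside.

How it is judged:
By the outcome, as a careful person would: the job done as asked, in the order asked, and still so for the second after the job is handed in, with the robot touching nothing.
It also fails if it takes over 51 s, if anything falls off the work surface, if the arm or the gripper's body presses on something with over 40 N, if the wrist force passes 120 N, or if a joint passes its speed limit or range.

## Working session

There is one attempt and no reset: what is moved stays moved. The work goes in short steps, Python scripts to look and compute and a tool call to move; the robot and the scene stay as the last step left them, time stands still between calls to the robot, and variables do not carry over. Pictures are saved under pics/ and viewed, and the job is handed in when it is done.

Besides the shell and the picture viewer there is one more tool, called after ">>>" as name([rows], argument=value, ...), one row to a line, values as JSON. arm_command: Moves the arm, as the interface text tells. Its arguments: {"type":"object","properties":{"targets":{"type":"array"},"force":{"type":"number"}},"required":["targets"]}

```bash
mkdir -p pics; cat > h.py <<'E'
from cell import *
import numpy as np, cv2
def cam(n):
    m=camera_model(n); return np.array(m["camera_matrix"]),m["k1"],np.array(m["world_to_cam"])
def unproj(n,u,v,d):
    K,k1,T=cam(n)
    u=np.asarray(u,float);v=np.asarray(v,float);d=np.asarray(d,float)
    x=(u-K[0,2])/K[0,0];y=(v-K[1,2])/K[1,1]
    X,Y=x.copy(),y.copy()
    for _ in range(10):
        s=1+k1*(X*X+Y*Y);X=x/s;Y=y/s
    P=np.stack([X*d,Y*d,d,np.ones_like(d)],-1)
    return (P@np.linalg.inv(T).T)[...,:3]
def proj(n,p):
    K,k1,T=cam(n);c=(T@np.append(p,1))[:3];x,y=c[:2]/c[2];s=1+k1*(x*x+y*y)
    return K[0,0]*x*s+K[0,2],K[1,1]*y*s+K[1,2]
E
python3 - <<'E'
from h import *
s=sense();print({k:np.round(v,3).tolist() for k,v in s.items()})
for n in("side","top"):
    im,d=read_camera(n);cv2.imwrite(f"pics/a_{n}.png",im[:,:,::-1]);np.save(f"pics/a_{n}.npy",d)
    T=cam(n)[2];print(n,np.linalg.inv(T)[:3].round(3).tolist())
    for t in("scabbard","grip","rail","lip","tongue"):
        print(t,[(round(b["score"],2),np.round(b["centre"],3).tolist()) for b in boxes_of(t,n)[:2]])
print(sense()["clock"])
E
```

```text
{'clock': 0.0, 'qpos': [1.222, 0.435, 0.025, 1.574, -0.012, 1.134, -0.075], 'joint_velocities': [0.0, 0.0, -0.0, 0.0, -0.0, 0.001, -0.001], 'tau': [0.0, -67.046, 1.025, -31.621, 0.016, 0.012, 0.0], 'eef_pos': [0.152, -0.606, 0.231], 'tool_rot': [-0.086, -0.702, -0.087, 0.702], 'wrist_force': [0.82, -0.082, 0.542], 'torque': [-0.033, 0.036, 0.024], 'gripper_width': 0.085}
side [[-0.736, -0.47, 0.488, 0.013], [-0.677, 0.507, -0.533, 0.522], [0.004, -0.723, -0.691, 0.855]]
scabbard []
grip [(0.59, [0.428, 0.067, 0.096])]
rail [(0.93, [0.598, 0.082, 0.086])]
lip [(0.83, [0.603, 0.084, 0.087])]
tongue [(0.64, [0.43, 0.066, 0.095])]
top [[-0.026, -0.996, 0.084, 0.417], [-1.0, 0.026, 0.0, -0.07], [-0.002, -0.084, -0.996, 1.342]]
scabbard [(0.91, [0.449, 0.051, 0.105]), (0.4, [0.433, 0.288, 0.041])]
grip [(0.34, [0.633, 0.032, 0.033])]
rail [(0.75, [0.63, 0.032, 0.028])]
lip [(0.98, [0.631, 0.033, 0.031]), (0.16, [0.442, 0.056, 0.102])]
tongue [(0.89, [0.443, 0.054, 0.105])]
0.6
```

View pics/a_side.png

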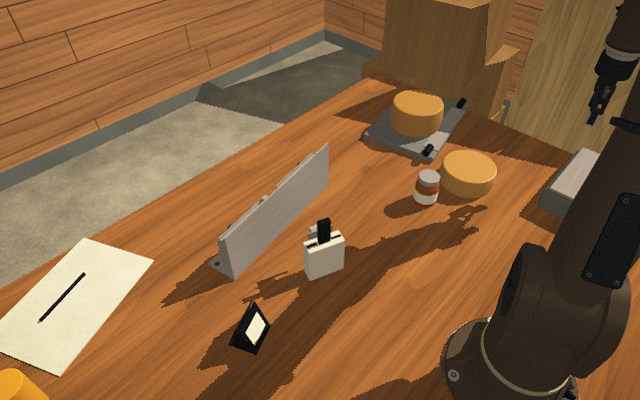

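View pics/a_top.png

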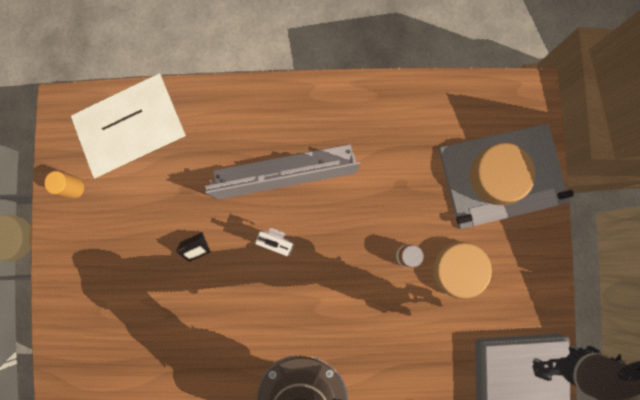

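The side view shows the scabbard at (323,250) in front of the rail (275,215). The top view shows the scabbard at (274,242) and the rail from (207,190) to (357,160). I'll zoom in next.

```bash
python3 - <<'E'
import cv2
t=cv2.imread("pics/a_top.png");s=cv2.imread("pics/a_side.png")
cv2.imwrite("pics/z_top.png",cv2.resize(t[140:265,200:365],None,fx=4.7,fy=4.7,interpolation=cv2.INTER_CUBIC))
cv2.imwrite("pics/z_side.png",cv2.resize(s[140:285,205:355],None,fx=4,fy=4,interpolation=cv2.INTER_CUBIC))
E
python3 - <<'E'
from h import *
d=np.load("pics/a_top.npy")
V,U=np.mgrid[0:400,0:640];P=unproj("top",U,V,d)
# scabbard top points
w=P[225:258,250:300].reshape(-1,3)
for lo,hi in((.095,.112),(.115,.132),(.15,.19)):
    m=w[(w[:,2]>lo)&(w[:,2]<hi)]
    print(lo,len(m)); 
    if len(m)>5:
        r=cv2.minAreaRect((m[:,:2]*1000).astype(np.float32)); print(m.mean(0).round(4),r)
# rail
w=P[140:205,195:365].reshape(-1,3)
for lo,hi in((.145,.16),(.13,.145),(.115,.13)):
    m=w[(w[:,2]>lo)&(w[:,2]<hi)];print(lo,len(m),m.mean(0).round(4))
    r=cv2.minAreaRect((m[:,:2]*1000).astype(np.float32)); print(r)
for s,r0,r1,c0,c1 in(("counter",280,300,300,340),):
    print(P[r0:r1,c0:c1,2].mean())
E
```

```text
0.095 389
[0.4406 0.0555 0.1051] ((448.0201416015625, 55.014495849609375), (89.33812713623047, 51.20859146118164), 67.93035125732422)
0.115 121
[0.4646 0.0483 0.1251] ((462.0268249511719, 46.8748779296875), (49.632781982421875, 38.19654083251953), 37.40304946899414)
0.15 69
[0.4409 0.0574 0.1711] ((441.23797607421875, 58.181121826171875), (28.12097930908203, 14.09070110321045), 66.36608123779297)
0.145 347 [0.6074 0.0292 0.1504]
((613.8052368164062, 27.77520751953125), (19.237754821777344, 397.7116394042969), 9.323325157165527)
0.13 799 [0.6133 0.0475 0.1378]
((620.0443115234375, 29.150894165039062), (32.26661682128906, 399.9520568847656), 9.404990196228027)
0.115 215 [0.6084 0.0354 0.1236]
((619.2987060546875, 29.742660522460938), (31.196012496948242, 397.3522033691406), 9.494085311889648)
0.0036243915890716793
```

View pics/z_top.png

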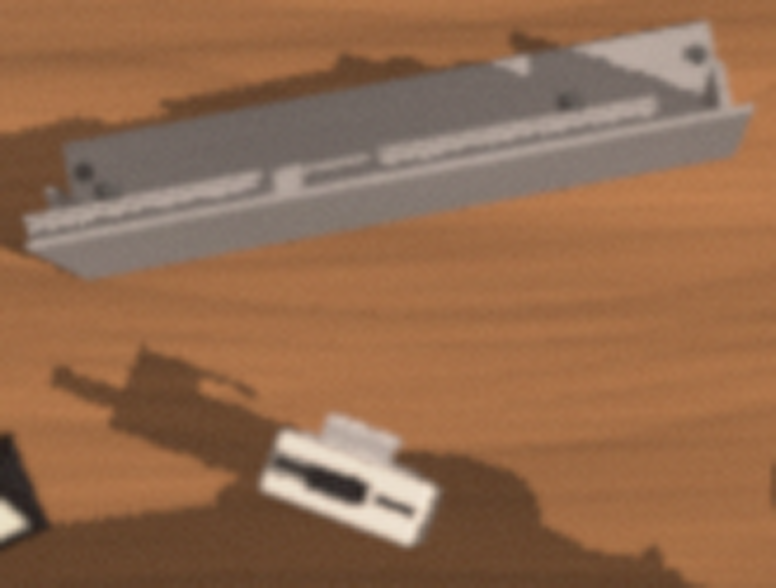

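View pics/z_side.png

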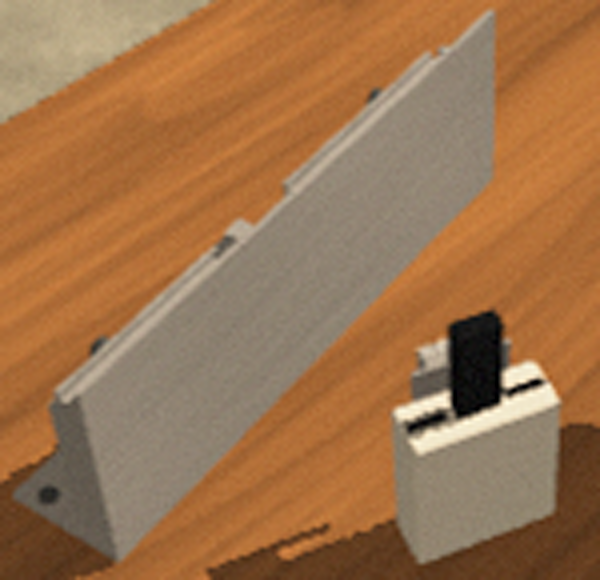

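The zoomed top view shows the stop block at about (288,180) and the pocket just right of it, from 302 to 370. In full-picture pixels the pocket's middle is about (271.5,176). Next I'll fit the poses.

```bash
cat > fit.py <<'E'
from h import *
from scipy.spatial.transform import Rotation as R
s=sense();q=np.array(s["tool_rot"]);Rm=R.from_quat(q[[1,2,3,0]]).as_matrix();print("tool axes x,y,z cols\n",Rm.round(3))
# side camera: panel face plane
for n in("side","top"):
    d=np.load(f"pics/a_{n}.npy");V,U=np.mgrid[0:400,0:640];P=unproj(n,U,V,d)
    ex=np.array([np.cos(np.radians(9.4)),np.sin(np.radians(9.4))]);ey=np.array([-ex[1],ex[0]])
    m=(d>0)&(P[...,2]>.03)&(P[...,2]<.14)
    c=np.array([.6095,.0280])
    a=(P[...,:2]-c)@ex; b=(P[...,:2]-c)@ey
    m&=(abs(a)<.012)&(abs(b)<.19)
    W=P[m]
    A=np.c_[W[:,1],W[:,2],np.ones(len(W))];k=np.ones(len(W),bool)
    for _ in range(6):
        p=np.linalg.lstsq(A[k],W[k,0],rcond=None)[0];r=W[:,0]-A@p;k=abs(r)<.003
    print(n,"face x = %.4f*y + %.4f*z + %.4f"%tuple(p),len(W),k.sum(),"yaw",np.degrees(np.arctan(-p[0])),"x at y=.028,z=.15",p@[.028,.15,1])
    # lip top points
    m=(d>0)&(abs(P[...,2]-.151)<.004)&(abs(a)<.006)&(abs(b)<.215); W=P[m]; bb=b[m]
    print(" lip n",m.sum(),"mean a",a[m].mean(),"b range",bb.min(),bb.max(), "z",W[:,2].mean())
    # scabbard
    c2=np.array([.4406,.0565])
    m=(d>0)&(np.hypot(*(np.moveaxis(P[...,:2]-c2,-1,0)))<.07)&(P[...,2]>.15);W=P[m]
    print(" grip top",len(W),W.mean(0).round(4),cv2.minAreaRect((W[:,:2]*1000).astype(np.float32)))
    m=(d>0)&(np.hypot(*(np.moveaxis(P[...,:2]-c2,-1,0)))<.07)&(P[...,2]>.101)&(P[...,2]<.109);W=P[m]
    print(" box top",len(W),W.mean(0).round(4))
# pocket pixels
d=np.load("pics/a_top.npy")
for u,v in((258,179.3),(261.3,178.3),(264.3,177),(271.5,176),(279,174.3),(283,173.5)):
    for z in(.125,.137,.149):
        # intersect ray with height z
        p0=unproj("top",u,v,1.0);o=np.linalg.inv(cam("top")[2])[:3,3];t=(z-o[2])/(p0[2]-o[2]);p=o+t*(p0-o)
        print(u,z,p.round(4),"rail",((p[:2]-c)@ex).round(4),((p[:2]-c)@ey).round(4),end=" | ")
    print()
E
python3 fit.py
```

```text
tool axes x,y,z cols
 [[ 0.     0.243 -0.97 ]
 [-0.    -0.97  -0.243]
 [-1.     0.    -0.   ]]
side face x = -0.1577*y + 0.0005*z + 0.6085 3378 3213 yaw 8.959530314516286 x at y=.028,z=.15 0.6041171616578135
 lip n 221 mean a -0.0030994448187978306 b range -0.19568031656135576 0.20282569317922142 z 0.1487567512905254
 grip top 137 [0.4374 0.0642 0.1645] ((438.70001220703125, 62.207725524902344), (26.898563385009766, 15.803204536437988), 66.05473327636719)
 box top 402 [0.4395 0.0651 0.1033]
top face x = -0.1636*y + 0.0870*z + 0.6043 1356 624 yaw 9.289150854157167 x at y=.028,z=.15 0.6128078451987864
 lip n 282 mean a -0.0026610220955336533 b range -0.19977008237349234 0.1979371545854603 z 0.150852606264878
 grip top 69 [0.4409 0.0574 0.1711] ((441.23797607421875, 58.181121826171875), (28.12097930908203, 14.09070110321045), 66.36608123779297)
 box top 342 [0.4407 0.0558 0.105 ]
258 0.125 [0.6072 0.091  0.125 ] rail 0.008 0.0626 | 258 0.137 [0.6053 0.0895 0.137 ] rail 0.0059 0.0613 | 258 0.149 [0.6034 0.0879 0.149 ] rail 0.0038 0.0601 | 
261.3 0.125 [0.6095 0.0824 0.125 ] rail 0.0089 0.0537 | 261.3 0.137 [0.6077 0.0809 0.137 ] rail 0.0068 0.0525 | 261.3 0.149 [0.6058 0.0794 0.149 ] rail 0.0047 0.0513 | 
264.3 0.125 [0.6127 0.0746 0.125 ] rail 0.0108 0.0454 | 264.3 0.137 [0.6108 0.0731 0.137 ] rail 0.0087 0.0443 | 264.3 0.149 [0.6089 0.0717 0.149 ] rail 0.0065 0.0432 | 
271.5 0.125 [0.6148 0.0558 0.125 ] rail 0.0098 0.0266 | 271.5 0.137 [0.6129 0.0546 0.137 ] rail 0.0077 0.0257 | 271.5 0.149 [0.6109 0.0533 0.149 ] rail 0.0055 0.0248 | 
279 0.125 [0.6187 0.0363 0.125 ] rail 0.0105 0.0067 | 279 0.137 [0.6167 0.0352 0.137 ] rail 0.0083 0.006 | 279 0.149 [0.6148 0.0342 0.149 ] rail 0.0062 0.0052 | 
283 0.125 [0.6205 0.0259 0.125 ] rail 0.0105 -0.0039 | 283 0.137 [0.6185 0.0249 0.137 ] rail 0.0084 -0.0045 | 283 0.149 [0.6165 0.024  0.149 ] rail 0.0063 -0.0051 |
```

```bash
cat > plan.py <<'E'
from h import *
from scipy.spatial.transform import Rotation as R
def st():
    s=sense();q=np.array(s["tool_rot"]);M=R.from_quat(q[[1,2,3,0]]).as_matrix()
    return s,np.array(s["eef_pos"]),M
def yaw_of(M): return np.degrees(np.arctan2(M[1,1],M[0,1]))
def plan(goal,yaw,n,op,start=None):
    "yaw = world angle of tool y, deg"
    s,p,M=st()
    if start is not None: p=start
    g=np.array(goal);y0=yaw_of(M);dy=(yaw-y0+180)%360-180
    print("t",round(s["clock"],2),"p",p.round(4),"yaw",round(y0,2),"tilt",M[:,0].round(4),"F",np.round(s["wrist_force"],2),"w",round(s["gripper_width"],4),"j7",round(s["qpos"][6],2))
    stp=(g-p)/n;t=-np.radians(dy)/n;rows=[]
    for i in range(n):
        C=R.from_rotvec([0,0,np.radians(dy)*i/n]).as_matrix()@M
        rows.append([op,np.round(C.T@stp,4).tolist(),round(t,4)])
    print(rows)
E
python3 -c "
from plan import *
plan([.43,-.28,.24],-40,8,.07)"
```

```text
t 0.6 p [ 0.1521 -0.6062  0.2313] yaw -75.92 tilt [ 0. -0. -1.] F [-0.75  0.37 -0.01] w 0.0856 j7 -0.08
[[0.07, [-0.0011, -0.0311, -0.0436], np.float64(-0.0784)], [0.07, [-0.0011, -0.0276, -0.0459], np.float64(-0.0784)], [0.07, [-0.0011, -0.0239, -0.0479], np.float64(-0.0784)], [0.07, [-0.0011, -0.0201, -0.0497], np.float64(-0.0784)], [0.07, [-0.0011, -0.0161, -0.0511], np.float64(-0.0784)], [0.07, [-0.0011, -0.0121, -0.0522], np.float64(-0.0784)], [0.07, [-0.0011, -0.008, -0.053], np.float64(-0.0784)], [0.07, [-0.0011, -0.0038, -0.0534], np.float64(-0.0784)]]
```

>>> arm_command([
  [0.07, [-0.001, -0.029, -0.04], -0.08],
  [0.07, [-0.001, -0.026, -0.042], -0.08],
  [0.07, [-0.001, -0.022, -0.044], -0.08],
  [0.07, [-0.001, -0.018, -0.046], -0.08],
  [0.07, [-0.001, -0.015, -0.047], -0.08],
  [0.07, [-0.001, -0.011, -0.048], -0.08],
  [0.07, [-0.001, -0.007, -0.049], -0.08],
  [0.07, [-0.001, -0.004, -0.049], -0.08],
], force=50)

```text
clock: 1.4
eef_pos: [0.4035, -0.3027, 0.2385]
tool_rot: [-0.308, -0.636, -0.304, 0.639]
wrist_force: [0.9, -0.4, -0.4]
gripper_width: 0.0697
```

```bash
python3 -c "
from plan import *
plan([.441,.0575,.235],-23,8,.07)"
```

```text
t 1.4 p [ 0.4035 -0.3027  0.2385] yaw -38.74 tilt [-0.0011 -0.0067 -1.    ] F [ 0.94 -0.44 -0.39] w 0.0697 j7 -0.23
[[0.07, [0.0001, -0.0245, -0.0381], np.float64(-0.0343)], [0.07, [0.0001, -0.0232, -0.0389], np.float64(-0.0343)], [0.07, [0.0001, -0.0219, -0.0396], np.float64(-0.0343)], [0.07, [0.0001, -0.0205, -0.0404], np.float64(-0.0343)], [0.07, [0.0001, -0.0191, -0.0411], np.float64(-0.0343)], [0.07, [0.0001, -0.0177, -0.0417], np.float64(-0.0343)], [0.07, [0.0001, -0.0162, -0.0423], np.float64(-0.0343)], [0.07, [0.0001, -0.0148, -0.0428], np.float64(-0.0343)]]
```

>>> arm_command([
  [0.07, [0, -0.0245, -0.038], -0.034],
  [0.07, [0, -0.023, -0.039], -0.034],
  [0.07, [0, -0.022, -0.0395], -0.034],
  [0.07, [0, -0.0205, -0.0405], -0.034],
  [0.07, [0, -0.019, -0.041], -0.034],
  [0.07, [0, -0.018, -0.042], -0.034],
  [0.07, [0, -0.016, -0.042], -0.034],
  [0.07, [0, -0.015, -0.043], -0.034],
])

```text
clock: 2.2
eef_pos: [0.4425, 0.0725, 0.2385]
tool_rot: [0.398, 0.588, 0.389, -0.587]
wrist_force: [1.2, -1.1, -0.1]
gripper_width: 0.0699
```

```bash
python3 -c "
from plan import *
plan([.441,.0575,.20],-23,2,.07)
plan([.441,.0575,.134],-23,7,.07)"
```

```text
t 2.2 p [0.4425 0.0725 0.2385] yaw -22.32 tilt [ 0.0082 -0.009  -0.9999] F [ 1.25 -1.13 -0.14] w 0.0699 j7 -0.81
[[0.07, [0.0193, 0.002, 0.0071], np.float64(0.0059)], [0.07, [0.0193, 0.002, 0.0071], np.float64(0.0059)]]
t 2.2 p [0.4425 0.0725 0.2385] yaw -22.32 tilt [ 0.0082 -0.009  -0.9999] F [ 1.25 -1.13 -0.14] w 0.0699 j7 -0.81
[[0.07, [0.0149, 0.0005, 0.002], np.float64(0.0017)], [0.07, [0.0149, 0.0005, 0.002], np.float64(0.0017)], [0.07, [0.0149, 0.0005, 0.002], np.float64(0.0017)], [0.07, [0.0149, 0.0005, 0.002], np.float64(0.0017)], [0.07, [0.0149, 0.0005, 0.002], np.float64(0.0017)], [0.07, [0.0149, 0.0005, 0.002], np.float64(0.0017)], [0.07, [0.0149, 0.0005, 0.002], np.float64(0.0017)]]
```

>>> arm_command([
  [0.07, [0.0, 0.002, 0.007], 0.006],
  [0.07, [0.0, 0.002, 0.007], 0.006],
  [0.07, [0, 0, 0], 0],
])

```text
clock: 2.5
eef_pos: [0.4408, 0.0651, 0.2394]
tool_rot: [0.398, 0.589, 0.39, -0.585]
wrist_force: [-0.6, 0.2, -0.4]
gripper_width: 0.0703
```

```bash
python3 -c "
from plan import *
plan([.441,.0575,.134],-23,6,.07)"
```

```text
t 2.5 p [0.4408 0.0651 0.2394] yaw -22.29 tilt [ 0.0103 -0.0057 -0.9999] F [-0.6   0.18 -0.39] w 0.0703 j7 -0.79
[[0.07, [0.0176, 0.0003, 0.0011], np.float64(0.0021)], [0.07, [0.0176, 0.0003, 0.0011], np.float64(0.0021)], [0.07, [0.0176, 0.0003, 0.0011], np.float64(0.0021)], [0.07, [0.0176, 0.0003, 0.0011], np.float64(0.0021)], [0.07, [0.0176, 0.0003, 0.0011], np.float64(0.0021)], [0.07, [0.0176, 0.0003, 0.0011], np.float64(0.0021)]]
```

>>> arm_command([
  [0.06, [0.0, 0.001, 0.006], 0.005],
  [0.06, [0.015, 0, 0.001], 0.005],
  [0.06, [0.018, 0, 0.001], 0.002],
  [0.06, [0.018, 0, 0], 0],
])

```text
clock: 2.9
eef_pos: [0.441, 0.0511, 0.1893]
tool_rot: [0.392, 0.595, 0.382, -0.588]
wrist_force: [-0.4, -0.8, -0.1]
gripper_width: 0.0598
```

```bash
python3 - <<'E'
from plan import *
plan([.441,.0575,.134],-23,4,.06)
n="top";im,d=read_camera(n);cv2.imwrite("pics/b_top.png",cv2.resize(im[190:280,220:330,::-1],None,fx=6,fy=6))
n="side";im,d=read_camera(n);cv2.imwrite("pics/b_side.png",cv2.resize(im[150:300,240:390,::-1],None,fx=4,fy=4))
E
```

```text
t 2.9 p [0.441  0.0511 0.1893] yaw -23.61 tilt [ 0.0158 -0.0072 -0.9999] F [-0.36 -0.77 -0.06] w 0.0598 j7 -0.83
[[0.06, [0.0138, -0.0009, -0.0015], np.float64(-0.0027)], [0.06, [0.0138, -0.0009, -0.0015], np.float64(-0.0027)], [0.06, [0.0138, -0.0009, -0.0015], np.float64(-0.0027)], [0.06, [0.0138, -0.0009, -0.0015], np.float64(-0.0027)]]
```

View pics/b_side.png

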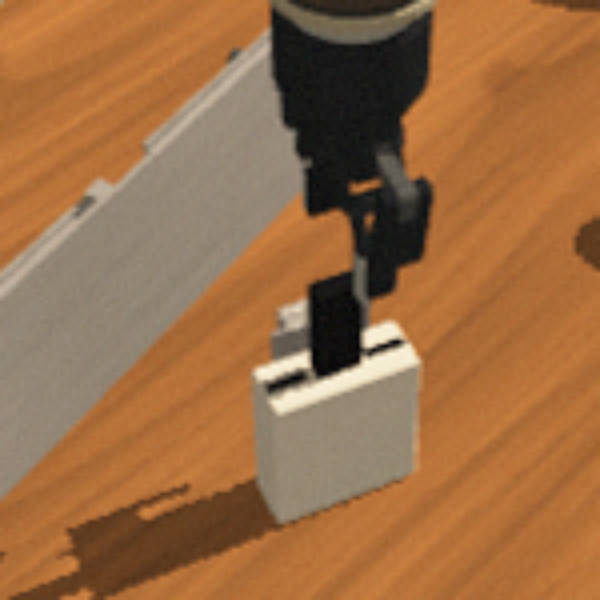

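The side view shows the fingers just above the black grip (335,320), with one finger on the robot's side and the hook behind. I'll correct sideways, then descend.

>>> arm_command([
  [0.06, [0.0, -0.002, -0.006], 0],
  [0.06, [0.013, -0.001, -0.002], 0],
  [0.06, [0.014, 0, 0], 0],
  [0.06, [0.014, 0, 0], 0],
  [0.06, [0.008, 0, 0], 0],
  [0.06, [0, 0, 0], 0],
])

```text
clock: 3.6
eef_pos: [0.4428, 0.0591, 0.1388]
tool_rot: [0.391, 0.596, 0.381, -0.589]
wrist_force: [-0.6, 0.7, 0.4]
gripper_width: 0.0603
```

```bash
python3 - <<'E'
from plan import *
plan([.441,.0575,.134],-23,1,.06)
E
```

```text
t 3.6 p [0.4428 0.0591 0.1388] yaw -23.78 tilt [ 0.0164 -0.0071 -0.9998] F [-0.57  0.71  0.45] w 0.0603 j7 -0.92
[[0.06, [0.0048, -0.001, 0.0022], np.float64(-0.0137)]]
```

>>> arm_command([
  [0.06, [0.005, -0.001, 0.002], -0.01],
  [0.03, [0, 0, 0], 0],
  [0.01, [0, 0, 0], 0],
  [0.005, [0, 0, 0], 0],
  [0.005, [0, 0, 0], 0],
  [0.005, [0, 0, 0], 0],
], force=60)

```text
clock: 4.2
eef_pos: [0.4413, 0.0583, 0.1348]
tool_rot: [0.395, 0.594, 0.384, -0.586]
wrist_force: [-0.8, 0.4, -2.6]
gripper_width: 0.0131
```

```bash
python3 - <<'E'
from plan import *
plan([.441,.0575,.134],-23,1,.005)
n="side";im,d=read_camera(n);cv2.imwrite("pics/c_side.png",cv2.resize(im[150:300,240:390,::-1],None,fx=4,fy=4))
E
```

```text
t 4.2 p [0.4413 0.0583 0.1348] yaw -23.15 tilt [ 0.0176 -0.0066 -0.9998] F [-0.81  0.41 -2.6 ] w 0.0131 j7 -0.91
[[0.005, [0.0008, 0.0, 0.0008], np.float64(-0.0026)]]
```

View pics/c_side.png

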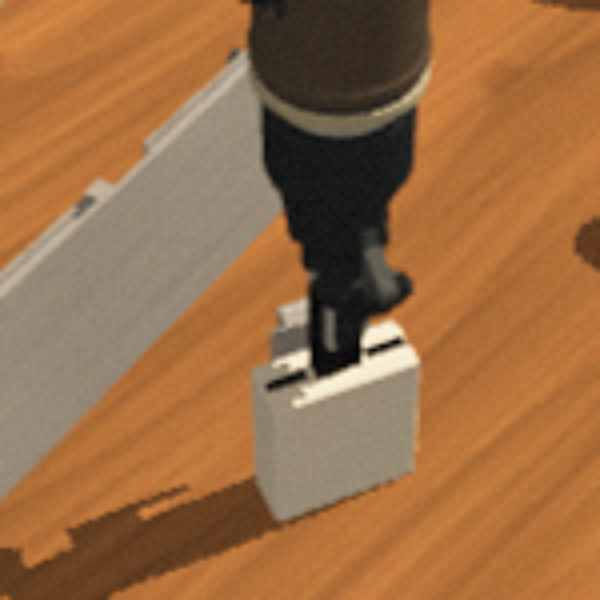

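Gripped (opening 13 mm), with the scabbard upright. I'll lift straight up.

>>> arm_command([
  [0.005, [-0.006, 0, 0], 0],
  [0.005, [-0.014, 0, 0], 0],
  [0.005, [-0.018, 0, 0], 0],
  [0.005, [-0.018, 0, 0], 0],
  [0.005, [-0.018, 0, 0], 0],
  [0.005, [-0.014, 0, 0], 0],
  [0.005, [-0.008, 0, 0], 0],
  [0.005, [0, 0, 0], 0],
])

```text
clock: 5.05
eef_pos: [0.438, 0.0574, 0.2347]
tool_rot: [0.395, 0.593, 0.384, -0.587]
wrist_force: [-0.8, 0.8, -3.5]
gripper_width: 0.013
```

```bash
python3 - <<'E'
from plan import *
plan([.515,.023,.23],9.2,8,.005)
E
```

```text
t 5.05 p [0.438  0.0574 0.2347] yaw -23.13 tilt [ 0.0143 -0.0081 -0.9999] F [-0.79  0.82 -3.46] w 0.013 j7 -0.79
[[0.005, [0.0008, 0.0105, 0.0002], np.float64(-0.0705)], [0.005, [0.0008, 0.0105, 0.0009], np.float64(-0.0705)], [0.005, [0.0008, 0.0104, 0.0017], np.float64(-0.0705)], [0.005, [0.0008, 0.0103, 0.0024], np.float64(-0.0705)], [0.005, [0.0008, 0.0101, 0.0031], np.float64(-0.0705)], [0.005, [0.0008, 0.0098, 0.0038], np.float64(-0.0705)], [0.005, [0.0008, 0.0095, 0.0045], np.float64(-0.0705)], [0.005, [0.0008, 0.0092, 0.0052], np.float64(-0.0705)]]
```

Held: about 3.5 N, which fits the weight. Next I'll turn it and bring it near the rail.

>>> arm_command([
  [0.005, [0, 0.0105, 0], -0.07],
  [0.005, [0, 0.0105, 0.001], -0.07],
  [0.005, [0, 0.0105, 0.002], -0.07],
  [0.005, [0, 0.0105, 0.0025], -0.07],
  [0.005, [0, 0.01, 0.003], -0.07],
  [0.005, [0, 0.01, 0.004], -0.07],
  [0.005, [0, 0.0095, 0.0045], -0.07],
  [0.005, [0, 0.009, 0.005], -0.07],
])

```text
clock: 5.85
eef_pos: [0.5135, 0.0209, 0.2295]
tool_rot: [0.546, 0.452, 0.539, -0.455]
wrist_force: [-0.2, -0.0, -4.2]
gripper_width: 0.0131
```

```bash
python3 - <<'E'
from plan import *
plan([.515,.023,.23],9.2,1,.005)
for n,sl in(("side",np.s_[120:285,200:370]),("top",np.s_[130:250,210:370])):
    im,d=read_camera(n);np.save(f"pics/d_{n}.npy",d);cv2.imwrite(f"pics/d_{n}f.png",im[:,:,::-1]);cv2.imwrite(f"pics/d_{n}.png",cv2.resize(im[sl][:,:,::-1],None,fx=3.6,fy=3.6,interpolation=cv2.INTER_CUBIC))
E
```

```text
t 5.85 p [0.5135 0.0209 0.2295] yaw 10.25 tilt [ 0.0044 -0.0101 -0.9999] F [-0.24 -0.   -4.23] w 0.0131 j7 -0.19
[[0.005, [-0.0005, 0.0019, -0.0018], np.float64(0.0183)]]
```

View pics/d_side.png

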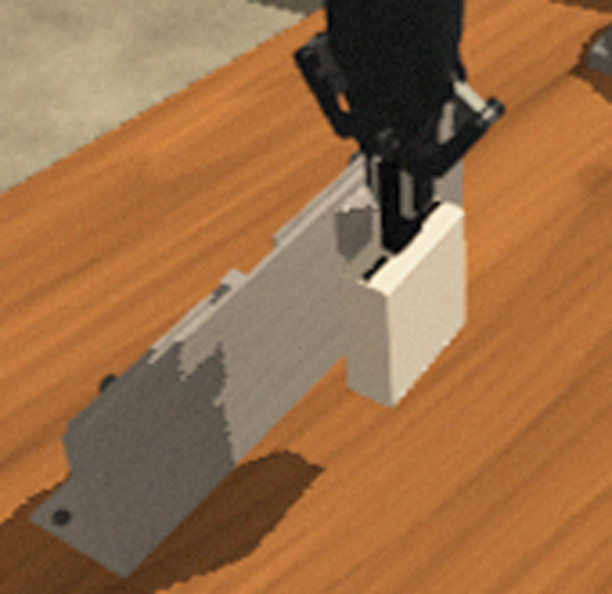

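View pics/d_top.png

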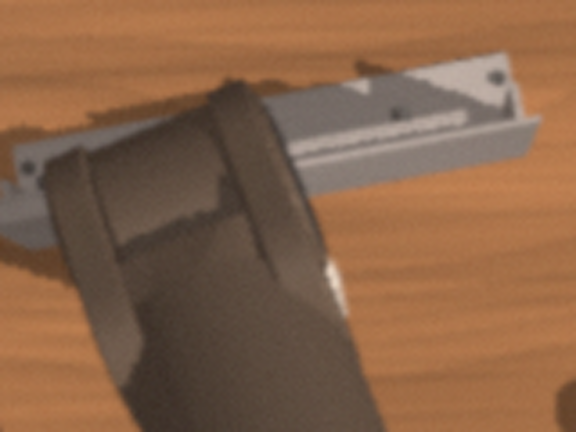

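The side view shows the scabbard upright, its broad face towards the robot and its hook towards the rail. The top view is blocked by the arm. I'll measure its faces against the panel from the side camera.

```bash
cat > rel.py <<'E'
from plan import *
def planefit(W,it=8,th=.0025):
    k=np.ones(len(W),bool)
    for _ in range(it):
        c=W[k].mean(0);n=np.linalg.svd(W[k]-c,full_matrices=False)[2][2]
        k=abs((W-c)@n)<th
    return c,n*np.sign(-n[0] if abs(n[0])>.5 else n[1]),k
def rel(d,verbose=1,zr=(.10,.19)):
    V,U=np.mgrid[0:400,0:640];P=unproj("side",U,V,d);s,p,M=st()
    ax=M[:,1];ay=-M[:,2]
    if ay[1]<0: ay=-ay
    a=(P-p)@ax;b=(P-p)@ay;h=P[...,2]-p[2]
    m=(d>0)&(abs(a+.018)<.008)&(abs(b)<.043)&(h<-.04)&(h>-.125)
    c,n,k=planefit(P[m]);print("front n",k.sum(),m.sum(),n.round(4),"yaw",np.degrees(np.arctan2(-n[1],-n[0])).round(2),"offset in tool a",((c-p)@ax).round(4))
    ys=b[m][k];print(" b range",np.percentile(ys,[1,99]).round(4)," h range",np.percentile(h[m][k],[.5,99.5]).round(4))
    m2=(d>0)&(abs(b-.045)<.006)&(abs(a)<.017)&(h<-.04)&(h>-.125)
    if m2.sum()>30:
        c2,n2,k2=planefit(P[m2]);print("left face",k2.sum(),n2.round(4),"b",((c2-p)@ay).round(4),"yaw",np.degrees(np.arctan2(-n2[0],n2[1])).round(2))
    return c,n
E
python3 - <<'E'
from rel import *
c,n=rel(np.load("pics/d_side.npy"))
# panel from first side image
d=np.load("pics/a_side.npy");V,U=np.mgrid[0:400,0:640];P=unproj("side",U,V,d)
q=lambda y,z:-.1577*y+.0005*z+.6085
m=(d>0)&(P[...,2]>.03)&(P[...,2]<.14)&(abs(P[...,0]-q(P[...,1],P[...,2]))<.006)&(P[...,1]>-.15)&(P[...,1]<.21)
for lo,hi in((-.15,.21),(-.02,.13)):
    mm=m&(P[...,1]>lo)&(P[...,1]<hi)
    c3,n3,k=planefit(P[mm]);print("panel",k.sum(),c3.round(4),n3.round(4),np.degrees(np.arctan2(-n3[1],-n3[0])))
    print("front->panel face dist",(c3-c)@-n3, "p->panel face",(c3-st()[1])@-n3)
E
```

```text
front n 522 522 [-0.9833 -0.1816  0.0082] yaw 10.46 offset in tool a -0.0198
 b range [-0.0367  0.042 ]  h range [-0.1244 -0.0403]
left face 289 [-0.1643  0.9863 -0.0112] b 0.0481 yaw 9.46
panel 3042 [0.6009 0.048  0.087 ] [-9.878e-01 -1.559e-01  7.000e-04] 8.971809096150496
front->panel face dist 0.1097597478039039 p->panel face 0.09021719117879065
panel 1313 [0.5989 0.0579 0.0873] [-0.987  -0.1608  0.0022] 9.253893734550694
front->panel face dist 0.10956691764242928 p->panel face 0.09016166284146897
```

Both routes agree on about 68 mm to go across the rail. I'll move over the lip.

>>> arm_command([
  [0.005, [0, 0.006, 0], 0.009],
  [0.005, [0, 0.012, 0], 0.009],
  [0.005, [0, 0.014, 0], 0],
  [0.005, [0, 0.014, 0], 0],
  [0.005, [0, 0.012, 0], 0],
  [0.005, [0, 0.007, 0], 0],
  [0.005, [0, 0.002, 0], 0],
  [0.005, [0, 0, 0], 0],
])

```text
clock: 6.75
eef_pos: [0.583, 0.0337, 0.2272]
tool_rot: [0.538, 0.46, 0.532, -0.465]
wrist_force: [-0.0, -0.6, -3.8]
gripper_width: 0.0134
```

```bash
python3 - <<'E'
from rel import *
plan([.5797,.0334,.2295],9.2,1,.005)
s,p,M=st();ex=np.array([.987,.16]);ey=np.array([-.16,.987]);r=p[:2]-[.6067,.0276];print("gap err x",r@ex+.0255,"rail y",r@ey)
im,d=read_camera("side");np.save("pics/e_side.npy",d);cv2.imwrite("pics/e_side.png",cv2.resize(im[120:285,200:370,::-1],None,fx=3.6,fy=3.6,interpolation=cv2.INTER_CUBIC))
c,n=rel(d);print("front->panel mid minus 43.5:",(np.array([.5989,.0579,.0873])-c)@np.array([.987,.1608,-.0022])+.002-.0435)
E
```

```text
t 6.75 p [0.583  0.0337 0.2272] yaw 8.34 tilt [ 0.0011 -0.0101 -0.9999] F [-0.05 -0.59 -3.76] w 0.0134 j7 -0.26
[[0.005, [-0.0023, -0.0033, -0.0002], np.float64(-0.0151)]]
gap err x 0.003039738499939798 rail y 0.009806254412032455
front n 597 600 [-0.9887 -0.1494  0.0087] yaw 8.59 offset in tool a -0.0194
 b range [-0.04    0.0419]  h range [-0.1246 -0.0411]
left face 269 [-0.1444  0.9895 -0.0115] b 0.0471 yaw 8.3
front->panel mid minus 43.5: -0.0022146837207952658
```

View pics/e_side.png

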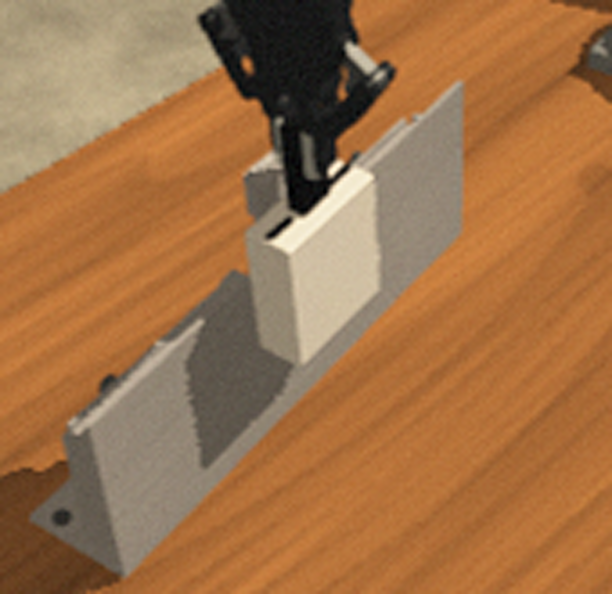

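The side view shows the hook (262,190 in the zoom) over the lip, about 2.5 mm too far. I'll correct that and the yaw, then start lowering.

>>> arm_command([
  [0.005, [0, -0.0025, 0], -0.015],
  [0.005, [0.003, 0, 0], 0],
  [0.005, [0.008, 0, 0], 0],
  [0.005, [0.008, 0, 0], 0],
  [0.005, [0.004, 0, 0], 0],
  [0.005, [0, 0, 0], 0],
])

```text
clock: 7.4
eef_pos: [0.5788, 0.0324, 0.2022]
tool_rot: [0.541, 0.455, 0.536, -0.461]
wrist_force: [-0.2, -0.6, -3.1]
gripper_width: 0.0135
```

```bash
cat > chk.py <<'E'
from rel import *
s,p,M=st();ex=np.array([.987,.16]);ey=np.array([-.16,.987]);r=p[:2]-[.6067,.0276]
print("t",round(s["clock"],2),"p",p.round(4),"yaw",yaw_of(M).round(2),"tilt",M[:,0].round(4),"w",round(s["gripper_width"],4))
F=np.array(s["wrist_force"]);print("gap err x",(r@ex+.0255).round(4),"rail y",(r@ey).round(4),"tongue z",(p[2]-.0428).round(4),"F rail x,y,z",(F[:2]@ex).round(2),(F[:2]@ey).round(2),F[2].round(2),"tq",np.round(s["torque"],3))
import sys
if len(sys.argv)>1:
    im,d=read_camera("side");nm=sys.argv[1];np.save(f"pics/{nm}.npy",d);cv2.imwrite(f"pics/{nm}.png",cv2.resize(im[120:285,200:370,::-1],None,fx=3.6,fy=3.6,interpolation=cv2.INTER_CUBIC))
    c,n=rel(d);print("side cam gap err:",-((np.array([.5989,.0579,.0873])-c)@np.array([.987,.1608,-.0022])+.002-.0435))
E
python3 chk.py f_side
```

```text
t 7.4 p [0.5788 0.0324 0.2022] yaw 9.23 tilt [ 0.0011 -0.0108 -0.9999] w 0.0135
gap err x -0.0013 rail y 0.0092 tongue z 0.1594 F rail x,y,z -0.3 -0.51 -3.06 tq [-0.034  0.058  0.031]
front n 558 561 [-0.9859 -0.167   0.0123] yaw 9.61 offset in tool a -0.0195
 b range [-0.0403  0.0418]  h range [-0.1242 -0.0406]
left face 251 [-0.1539  0.9881 -0.0072] b 0.0472 yaw 8.85
side cam gap err: -0.001999034710484786
```

View pics/f_side.png

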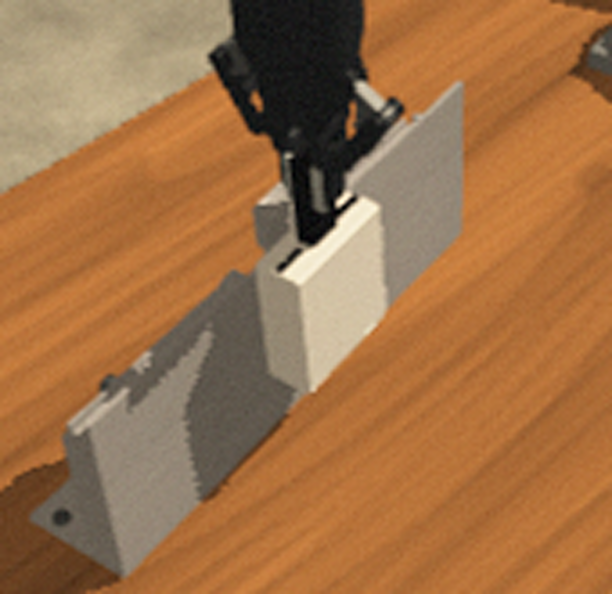

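>>> arm_command([
  [0.005, [0, 0.002, 0], 0],
  [0.005, [0, 0, 0], 0],
  [0.005, [0, 0, 0], 0],
])

```text
clock: 7.75
eef_pos: [0.5815, 0.033, 0.2028]
tool_rot: [0.542, 0.456, 0.536, -0.461]
wrist_force: [-0.4, -0.4, -3.7]
gripper_width: 0.0134
```

```bash
python3 chk.py g_side
```

```text
t 7.75 p [0.5815 0.033  0.2028] yaw 9.23 tilt [ 0.002  -0.0105 -0.9999] w 0.0134
gap err x 0.0014 rail y 0.0093 tongue z 0.16 F rail x,y,z -0.48 -0.29 -3.74 tq [ 0.034  0.016 -0.026]
front n 565 567 [-0.9861 -0.1657  0.0076] yaw 9.54 offset in tool a -0.0195
 b range [-0.0399  0.0424]  h range [-0.1244 -0.0405]
left face 256 [-0.1576  0.9875 -0.0086] b 0.0472 yaw 9.07
side cam gap err: 0.0007941223199287098
```

>>> arm_command([
  [0.005, [0.001, -0.001, 0], 0],
  [0.005, [0.001, 0, 0], 0],
  [0.005, [0.001, 0, 0], 0],
  [0.005, [0.001, 0, 0], 0],
  [0.005, [0.001, 0, 0], 0],
  [0.005, [0.001, 0, 0], 0],
  [0.005, [0.001, 0, 0], 0],
  [0.005, [0.001, 0, 0], 0],
])

```text
clock: 8.6
eef_pos: [0.5806, 0.0328, 0.1946]
tool_rot: [0.542, 0.456, 0.535, -0.46]
wrist_force: [0.4, 0.2, -3.9]
gripper_width: 0.0131
```

```bash
python3 chk.py
```

```text
t 8.6 p [0.5806 0.0328 0.1946] yaw 9.23 tilt [ 0.0027 -0.0105 -0.9999] w 0.0131
gap err x 0.0005 rail y 0.0093 tongue z 0.1518 F rail x,y,z 0.39 0.18 -3.88 tq [ 0.038  0.031 -0.009]
```

>>> arm_command([
  [0.005, [0.001, 0, 0], 0],
  [0.005, [0.001, 0, 0], 0],
  [0.005, [0.001, 0, 0], 0],
  [0.005, [0.001, 0, 0], 0],
])

```text
clock: 9.0
eef_pos: [0.5806, 0.0327, 0.1902]
tool_rot: [0.542, 0.456, 0.535, -0.46]
wrist_force: [0.1, -0.8, -3.7]
gripper_width: 0.0134
```

```bash
python3 chk.py h_side
```

```text
t 9.0 p [0.5806 0.0327 0.1902] yaw 9.23 tilt [ 0.0027 -0.0105 -0.9999] w 0.0134
gap err x 0.0006 rail y 0.0092 tongue z 0.1474 F rail x,y,z 0.02 -0.79 -3.68 tq [0.05  0.011 0.01 ]
front n 545 549 [-0.9866 -0.1629  0.0091] yaw 9.37 offset in tool a -0.0193
 b range [-0.0409  0.0421]  h range [-0.1241 -0.0408]
left face 247 [-0.1578  0.9874 -0.0081] b 0.0472 yaw 9.08
side cam gap err: -2.0814786369262317e-05
```

View pics/h_side.png

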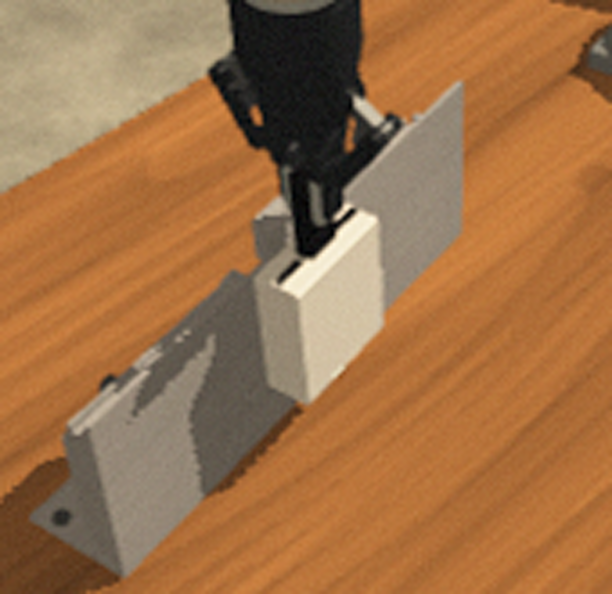

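No contact, and the tongue is behind the lip. I'll lower it to below the stop's top while staying above the track.

>>> arm_command([
  [0.005, [0.001, 0, 0], 0],
  [0.005, [0.001, 0, 0], 0],
  [0.005, [0.001, 0, 0], 0],
  [0.005, [0.001, 0, 0], 0],
  [0.005, [0, 0, 0], 0],
])

```text
clock: 9.55
eef_pos: [0.5805, 0.0326, 0.1856]
tool_rot: [0.542, 0.456, 0.536, -0.46]
wrist_force: [0.4, -0.4, -3.6]
gripper_width: 0.0132
```

```bash
python3 chk.py
```

```text
t 9.55 p [0.5805 0.0326 0.1856] yaw 9.23 tilt [ 0.0025 -0.0105 -0.9999] w 0.0132
gap err x 0.0005 rail y 0.0091 tongue z 0.1428 F rail x,y,z 0.31 -0.43 -3.55 tq [0.043 0.005 0.004]
```

>>> arm_command([
  [0.005, [0, 0, -0.0012], 0],
  [0.005, [0, 0, -0.0012], 0],
  [0.005, [0, 0, -0.0012], 0],
  [0.005, [0, 0, -0.0012], 0],
  [0.005, [0, 0, -0.0012], 0],
  [0.005, [0, 0, -0.0012], 0],
  [0.005, [0, 0, -0.0012], 0],
  [0.005, [0, 0, -0.0012], 0],
])

```text
clock: 10.35
eef_pos: [0.5789, 0.043, 0.1857]
tool_rot: [0.542, 0.456, 0.535, -0.46]
wrist_force: [0.0, -0.1, -4.4]
gripper_width: 0.0132
```

```bash
python3 chk.py
```

```text
t 10.35 p [0.5789 0.043  0.1857] yaw 9.23 tilt [ 0.0027 -0.0105 -0.9999] w 0.0132
gap err x 0.0006 rail y 0.0196 tongue z 0.1429 F rail x,y,z -0.02 -0.11 -4.38 tq [ 0.028  0.009 -0.03 ]
```

Free so far. On towards the stop in 1 mm rows, four per call.

>>> arm_command([
  [0.005, [0, 0, -0.001], 0],
  [0.005, [0, 0, -0.001], 0],
  [0.005, [0, 0, -0.001], 0],
  [0.005, [0, 0, -0.001], 0],
])

```text
clock: 10.75
eef_pos: [0.5782, 0.0474, 0.1856]
tool_rot: [0.542, 0.456, 0.535, -0.46]
wrist_force: [0.2, -0.2, -4.0]
gripper_width: 0.0132
```

```bash
python3 chk.py
```

```text
t 10.75 p [0.5782 0.0474 0.1856] yaw 9.23 tilt [ 0.0027 -0.0104 -0.9999] w 0.0132
gap err x 0.0006 rail y 0.0241 tongue z 0.1428 F rail x,y,z 0.21 -0.2 -3.99 tq [0.014 0.016 0.016]
```

>>> arm_command([
  [0.005, [0, 0, -0.001], 0],
  [0.005, [0, 0, -0.001], 0],
  [0.005, [0, 0, -0.001], 0],
])

```text
clock: 11.05
eef_pos: [0.5777, 0.0504, 0.1856]
tool_rot: [0.542, 0.456, 0.535, -0.46]
wrist_force: [-0.6, -1.8, -2.7]
gripper_width: 0.0131
```

```bash
python3 chk.py
```

```text
t 11.05 p [0.5777 0.0504 0.1856] yaw 9.23 tilt [ 0.0028 -0.0107 -0.9999] w 0.0131
gap err x 0.0005 rail y 0.0272 tongue z 0.1428 F rail x,y,z -0.85 -1.73 -2.67 tq [-0.69  -0.035 -0.113]
```

Force and moment are starting to rise. One more millimetre will confirm it.

>>> arm_command([
  [0.005, [0, 0, -0.001], 0],
])

```text
clock: 11.15
eef_pos: [0.5777, 0.0506, 0.1856]
tool_rot: [0.542, 0.456, 0.535, -0.461]
wrist_force: [0.0, -4.1, -3.2]
gripper_width: 0.0134
```

```bash
python3 chk.py
```

```text
t 11.15 p [0.5777 0.0506 0.1856] yaw 9.19 tilt [ 0.0028 -0.0118 -0.9999] w 0.0134
gap err x 0.0005 rail y 0.0273 tongue z 0.1428 F rail x,y,z -0.65 -4.07 -3.18 tq [-1.011 -0.028 -0.121]
```

That is the stop: −4 N with a clear moment, at rail y 27.3 mm, against about 25.5 mm expected from the picture. I'll back off 2 mm to the pocket's middle.

>>> arm_command([
  [0.005, [0, 0, 0.001], 0],
  [0.005, [0, 0, 0.001], 0],
  [0.005, [0, 0, 0], 0],
])

```text
clock: 11.45
eef_pos: [0.578, 0.0488, 0.1856]
tool_rot: [0.542, 0.456, 0.535, -0.461]
wrist_force: [-0.5, -0.5, -3.5]
gripper_width: 0.0133
```

```bash
python3 chk.py i_side
```

```text
t 11.45 p [0.578  0.0488 0.1856] yaw 9.19 tilt [ 0.0029 -0.0113 -0.9999] w 0.0133
gap err x 0.0006 rail y 0.0256 tongue z 0.1428 F rail x,y,z -0.56 -0.46 -3.51 tq [0.056 0.004 0.045]
front n 560 562 [-0.9864 -0.1639  0.0109] yaw 9.44 offset in tool a -0.0196
 b range [-0.0401  0.042 ]  h range [-0.1243 -0.0405]
left face 237 [-0.1517  0.9884 -0.0088] b 0.0471 yaw 8.72
side cam gap err: -7.67533900023834e-05
```

View pics/i_side.png

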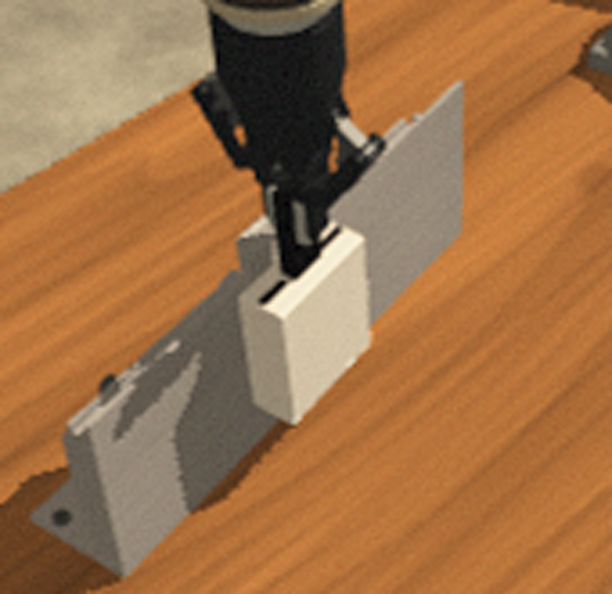

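It's free again and upright beside the stop. I'll lower it into the pocket.

>>> arm_command([
  [0.005, [0.001, 0, 0], 0],
  [0.005, [0.001, 0, 0], 0],
  [0.005, [0.001, 0, 0], 0],
  [0.005, [0.001, 0, 0], 0],
  [0.005, [0.001, 0, 0], 0],
])

```text
clock: 12.0
eef_pos: [0.5779, 0.0495, 0.1802]
tool_rot: [0.542, 0.456, 0.535, -0.46]
wrist_force: [-0.8, 0.3, -4.3]
gripper_width: 0.0138
```

```bash
python3 chk.py
```

```text
t 12.0 p [0.5779 0.0495 0.1802] yaw 9.24 tilt [ 0.0028 -0.0105 -0.9999] w 0.0138
gap err x 0.0006 rail y 0.0262 tongue z 0.1374 F rail x,y,z -0.75 0.41 -4.29 tq [0.077 0.045 0.05 ]
```

>>> arm_command([
  [0.005, [0, 0, 0.0008], 0],
  [0.005, [0.001, 0, 0], 0],
  [0.005, [0.001, 0, 0], 0],
  [0.005, [0.001, 0, 0], 0],
])

```text
clock: 12.4
eef_pos: [0.5781, 0.0485, 0.1769]
tool_rot: [0.542, 0.456, 0.535, -0.46]
wrist_force: [-0.1, 0.6, -3.7]
gripper_width: 0.013
```

```bash
python3 chk.py
```

```text
t 12.4 p [0.5781 0.0485 0.1769] yaw 9.23 tilt [ 0.0027 -0.0106 -0.9999] w 0.013
gap err x 0.0006 rail y 0.0252 tongue z 0.1341 F rail x,y,z -0.03 0.58 -3.68 tq [-0.011 -0.008  0.029]
```

The tongue is 3 mm below track level with no contact, so it is in the pocket. Continuing down.

>>> arm_command([
  [0.005, [0.001, 0, 0], 0],
  [0.005, [0.001, 0, 0], 0],
  [0.005, [0.001, 0, 0], 0],
  [0.005, [0.001, 0, 0], 0],
  [0.005, [0.001, 0, 0], 0],
])

```text
clock: 12.9
eef_pos: [0.5781, 0.0485, 0.1715]
tool_rot: [0.542, 0.456, 0.535, -0.46]
wrist_force: [1.0, -0.0, -4.7]
gripper_width: 0.0136
```

```bash
python3 chk.py
```

```text
t 12.9 p [0.5781 0.0485 0.1715] yaw 9.23 tilt [ 0.0028 -0.0105 -0.9999] w 0.0136
gap err x 0.0006 rail y 0.0252 tongue z 0.1287 F rail x,y,z 0.97 -0.2 -4.74 tq [ 0.052  0.103 -0.014]
```

>>> arm_command([
  [0.005, [0.001, 0, 0], 0],
  [0.005, [0.001, 0, 0], 0],
])

```text
clock: 13.1
eef_pos: [0.5781, 0.0485, 0.1693]
tool_rot: [0.542, 0.456, 0.535, -0.46]
wrist_force: [-0.6, -0.4, -3.5]
gripper_width: 0.0135
```

```bash
python3 chk.py
```

```text
t 13.1 p [0.5781 0.0485 0.1693] yaw 9.23 tilt [ 0.0027 -0.0105 -0.9999] w 0.0135
gap err x 0.0006 rail y 0.0252 tongue z 0.1265 F rail x,y,z -0.65 -0.27 -3.46 tq [-0.011 -0.021 -0.028]
```

>>> arm_command([
  [0.005, [0.001, 0, 0], 0],
  [0.005, [0.001, 0, 0], 0],
])

```text
clock: 13.3
eef_pos: [0.5781, 0.0484, 0.1679]
tool_rot: [0.542, 0.456, 0.535, -0.46]
wrist_force: [-6.6, -3.1, 13.2]
gripper_width: 0.0137
```

```bash
python3 chk.py
```

```text
t 13.3 p [0.5781 0.0484 0.1679] yaw 9.22 tilt [ 0.0029 -0.0109 -0.9999] w 0.0137
gap err x 0.0006 rail y 0.0251 tongue z 0.1251 F rail x,y,z -7.04 -1.96 13.17 tq [-0.306  1.299  0.023]
```

It landed at tongue z = 0.1251 m, which is the pocket floor (0.125 m). The contact force is about 17 N. I'll hold still to relax and check.

>>> arm_command([
  [0.005, [-0.0003, 0, 0], 0],
  [0.005, [0, 0, 0], 0],
])

```text
clock: 13.5
eef_pos: [0.5782, 0.0485, 0.1685]
tool_rot: [0.542, 0.456, 0.535, -0.46]
wrist_force: [-0.3, -0.1, -3.8]
gripper_width: 0.0133
```

```bash
python3 chk.py j_side
```

```text
t 13.5 p [0.5782 0.0485 0.1685] yaw 9.23 tilt [ 0.0036 -0.0109 -0.9999] w 0.0133
gap err x 0.0008 rail y 0.0252 tongue z 0.1257 F rail x,y,z -0.28 -0.1 -3.75 tq [0.01  0.036 0.043]
front n 539 540 [-0.9864 -0.164   0.0075] yaw 9.44 offset in tool a -0.0195
 b range [-0.0394  0.0419]  h range [-0.1242 -0.0404]
left face 238 [-0.1586  0.9873 -0.0105] b 0.0473 yaw 9.12
side cam gap err: 0.0002585899410970788
```

View pics/j_side.png

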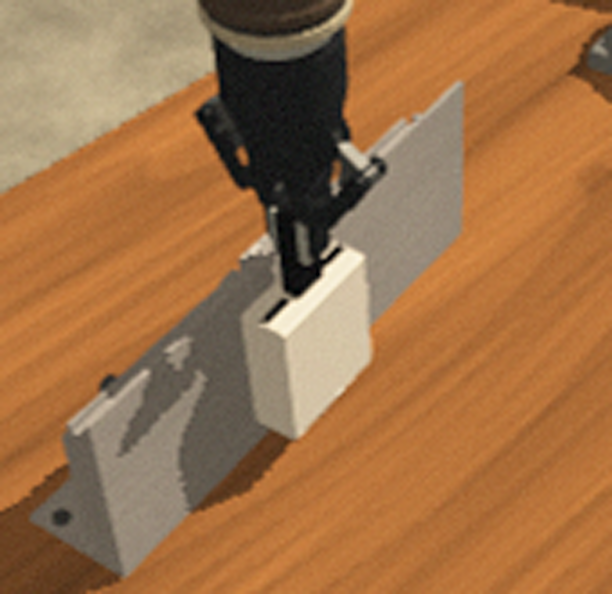

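The measured height is 0.6 mm above the floor and the arm is holding the weight. I'll set it down lightly, then open.

>>> arm_command([
  [0.005, [0.0006, 0, 0], 0],
], force=20)

```text
clock: 13.65
eef_pos: [0.5783, 0.0484, 0.1679]
tool_rot: [0.542, 0.456, 0.535, -0.46]
wrist_force: [-4.4, -1.0, 5.9]
gripper_width: 0.0134
```

```bash
python3 chk.py
```

```text
t 13.65 p [0.5783 0.0484 0.1679] yaw 9.22 tilt [ 0.0036 -0.011  -0.9999] w 0.0134
gap err x 0.0008 rail y 0.0251 tongue z 0.1251 F rail x,y,z -4.52 -0.28 5.93 tq [-0.176  0.598  0.044]
```

>>> arm_command([
  [0.015, [0, 0, 0], 0],
  [0.017, [0, 0, 0], 0],
  [0.019, [0, 0, 0], 0],
  [0.022, [0, 0, 0], 0],
  [0.026, [0, 0, 0], 0],
  [0.03, [0, 0, 0], 0],
  [0.036, [0, 0, 0], 0],
  [0.036, [0, 0, 0], 0],
])

```text
clock: 14.45
eef_pos: [0.5797, 0.049, 0.1691]
tool_rot: [0.543, 0.457, 0.534, -0.459]
wrist_force: [0.7, -1.0, -0.3]
gripper_width: 0.0357
```

```bash
python3 chk.py k_side
```

```text
t 14.45 p [0.5797 0.049  0.1691] yaw 9.22 tilt [ 0.0069 -0.0101 -0.9999] w 0.0357
gap err x 0.0023 rail y 0.0254 tongue z 0.1263 F rail x,y,z 0.54 -1.06 -0.32 tq [ 0.014 -0.031  0.056]
front n 521 522 [-0.9871 -0.1597 -0.0141] yaw 9.19 offset in tool a -0.0197
 b range [-0.04    0.0423]  h range [-0.1236 -0.0405]
left face 234 [-0.1664  0.9861  0.0013] b 0.0476 yaw 9.58
side cam gap err: 0.0018391399552617968
```

View pics/k_side.png

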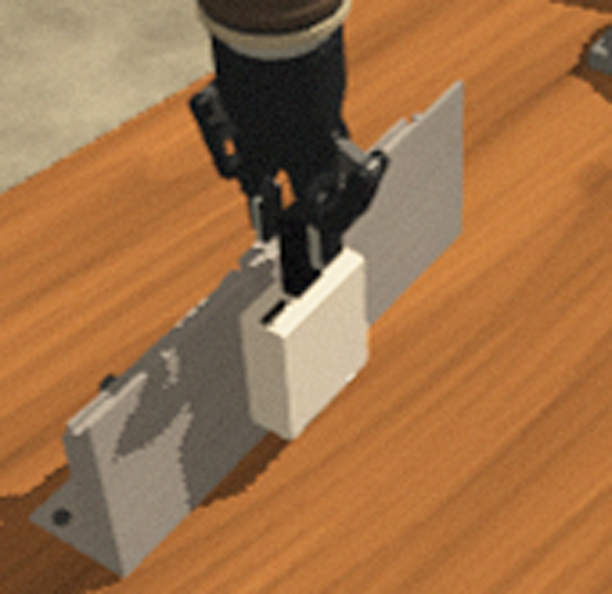

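Let go: it hangs leaning about 1.3° and the wrist force is about zero. I'll go straight up and clear.

>>> arm_command([
  [0.045, [-0.004, 0, 0], 0],
  [0.045, [-0.01, 0, 0], 0],
  [0.045, [-0.015, 0, 0], 0],
  [0.045, [-0.02, 0, 0], 0],
  [0.045, [-0.025, 0, 0], 0],
  [0.045, [-0.03, 0, 0], 0],
  [0.045, [-0.03, 0, 0], 0],
  [0.045, [-0.02, 0, 0], 0],
])

```text
clock: 15.3
eef_pos: [0.5768, 0.0507, 0.3309]
tool_rot: [0.542, 0.456, 0.536, -0.46]
wrist_force: [0.4, -0.2, 0.2]
gripper_width: 0.0451
```

>>> arm_command([
  [0.045, [0, -0.02, 0.02], 0],
  [0.045, [0, -0.03, 0.04], 0],
  [0.045, [0, -0.03, 0.04], 0],
  [0.045, [0, -0.03, 0.04], 0],
  [0.045, [0, -0.03, 0.04], 0],
  [0.045, [0, -0.02, 0.03], 0],
  [0.045, [0, 0, 0], 0],
  [0.045, [0, 0, 0], 0],
])

```text
clock: 16.1
eef_pos: [0.451, -0.186, 0.3425]
tool_rot: [0.547, 0.458, 0.533, -0.455]
wrist_force: [0.3, 1.2, -0.9]
gripper_width: 0.0449
```

```bash
python3 - <<'E'
from rel import *
s,p,M=st();print(s["clock"],p)
for n in("side","top"):
    im,d=read_camera(n);np.save(f"pics/l_{n}.npy",d);cv2.imwrite(f"pics/l_{n}.png",im[:,:,::-1])
    sl=np.s_[130:285,200:370] if n=="side" else np.s_[130:250,195:365]
    cv2.imwrite(f"pics/l_{n}z.png",cv2.resize(im[sl][:,:,::-1],None,fx=3.8,fy=3.8,interpolation=cv2.INTER_CUBIC))
d=np.load("pics/l_top.npy");V,U=np.mgrid[0:400,0:640];P=unproj("top",U,V,d)
ex=np.array([.987,.16]);ey=np.array([-.16,.987]);a=(P[...,:2]-[.6067,.0276])@ex;b=(P[...,:2]-[.6067,.0276])@ey;z=P[...,2]
for nm,m in(("grip top",(abs(a+.0255)<.02)&(abs(b-.025)<.025)&(z>.185)),("box top",(abs(a+.0255)<.025)&(abs(b-.025)<.05)&(abs(z-.138)<.008)),("bridge",(abs(a)<.014)&(abs(b-.025)<.026)&(abs(z-.158)<.005))):
    print(nm,m.sum(),"z",np.median(z[m]).round(4),"a,b",a[m].mean().round(4),b[m].mean().round(4))
E
```

```text
16.1 [ 0.45104425 -0.18603356  0.34251854]
grip top 79 z 0.2039 a,b -0.0263 0.0241
box top 423 z 0.1375 a,b -0.0248 0.0233
bridge 120 z 0.1583 a,b 0.0015 0.0246
```

View pics/l_sidez.png

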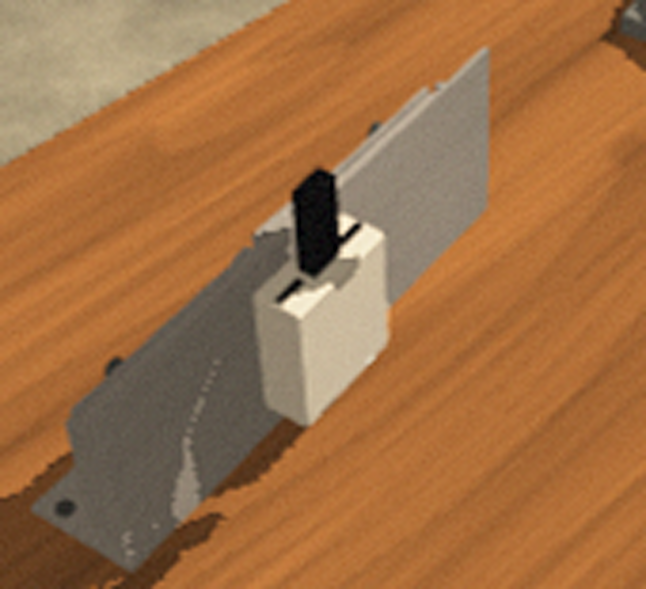

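View pics/l_top.png

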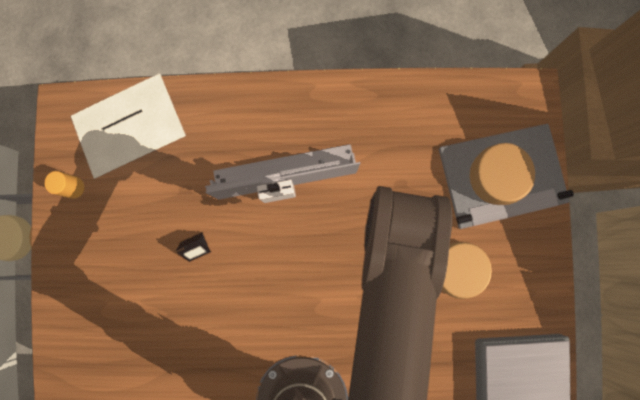

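The side view shows the scabbard hanging on the rail with its grip at (318,220). The top view shows it at (276,189) tight against the rail, with the stand and cheese where they were and the jar hidden under the arm. The bridge top is at 158.3 mm (seated: 158 mm) and the box top at 137.5 mm (seated: 138 mm), so it is fully home. Handing in.

```bash
python3 -c "
from cell import *
print(job_done(), sense()['clock'])"
```

```text
the job is handed in; nothing more can be done
the job is handed in; nothing more can be done
```

The scabbard is hanging on the rail, fully home in the pocket just right of the stop, and the gripper has let go. I handed the job in at about 16 s.

**How it went:** I gripped the black grip and lifted the scabbard. I turned it square to the rail and lowered the tongue behind the lip without touching. I then slid it left until I felt the stop at about 4 N, backed off 2 mm and lowered it at about 10 mm/s. Touchdown was about 17 N, then about 9 N when I set it down again before releasing, against the 40 N limit.

**Last checks, with the arm clear:**
- **Seating:** the hook's bridge top measures 158.3 mm (158 expected), the box top 137.5 mm (138) and the grip top 203.9 mm (205).
- **Upright:** it leaned about 1.3° right after release, which is play in the hook.
- **Pocket position:** the stop felt about 2 mm farther left than the picture suggested, and I used the felt position.
- **Bystanders:** the ticket stand and cheese are where they were in the last picture. The jar was hidden under the arm there, so I could not see it. The gripper passed well above it (TCP at about 0.24 m and 0.34 m; the jar is 90 mm high) and the wrist showed no contact.

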